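Pin the tray stop with drift and bolt

TASK

Lever the two offset bolt holes of the tray stop into line by working the tapered drift down through the sliding foot and the strap under it until its collar sits on the foot. Then put the drift back upright in the rack and push the bolt fully home in the lined-up holes, and let go. Work gently by feel: never ram or force the drift or bolt, do not shove the foot with the gripper itself, and leave the other things on the counter where they are.

Things in the scene. Friction and masses are not known exactly. Their poses are not given: they have to be found in the camera images.
- mount: Tray-stop mount, fixed to the counter: two parallel steel rails 200 mm long (along its y), 98 mm wide over both (x), 46 mm high. Origin: centre of its underside, on the counter; z up. Between the rails, under the foot, lies a rigid steel strap (see strap_middle).
- strap_middle (a point): Centre of the strap's top face, 46 mm above the counter. The strap is 12 mm thick and open below, with one plain vertical round hole, 17 mm across, whose centre lies 8.5 mm from this point in an unknown direction (anywhere round the circle, different each time; not measured: it can be glimpsed as a crescent through the foot's hole, or felt with the drift's tip).
- foot: Sliding aluminium foot, 116 (x) x 100 x 10 mm, right on top of the strap, fence 43 mm high along its +x edge. Origin: centre of its 17 mm round through hole at the top face, 56 mm above the counter; axes as the mount's. It slides level in x and y, up to 14 mm each way, against 5 N friction in each, stays where left, cannot lift or turn; starts within 1 mm of being centred on strap_middle.
- rack: Fixed aluminium bridge rack, 60 (x) x 170 (y) mm, top face 60 mm above the counter, open below; two 19 mm round holes through its 10 mm thick top. Origin: centre of its underside, z up.
- rack_hole_a (a point): Centre of the rack's hole on its -y side, at the top face (y = -50 mm in the rack's frame).
- rack_hole_b (a point): Centre of the rack's hole on its +y side, at the top face (y = +50 mm in the rack's frame).
- drift: Tapered drift, 0.22 kg, hanging upright in one rack hole: slim round handle 20 mm across, 65 mm tall, above a 28 mm collar 5 mm thick; below that a 16 mm shank 16 mm long, then a 36 mm taper down to a 5 mm blunt tip. Origin: on the axis at the collar's underside; z towards the handle: tip at z = -52 mm, handle's top at +70 mm.
- bolt: Bolt without thread, 0.2 kg, hanging upright in the other rack hole: thick ribbed head 25 mm across, 40 mm tall, above a 29 mm flange 5 mm thick; below that a 14 mm round shank 34 mm long with a slightly bevelled end. Origin: on the axis at the flange's underside; z towards the head: end at z = -34 mm, head's top at +45 mm.
- salt_jar: Bystander: glass jar with black cap, 40 mm across, 105 mm tall; origin at its underside.
- milk_tin: Bystander: round tin, 75 mm across, 58 mm tall; origin at its underside.
- marker: Bystander: marker pen 130 mm long lying on the counter; origin at its underside.
- tape_roll: Bystander: roll of tape 92 mm across, 48 mm tall; origin at its underside.
- timer_1: Bystander: kitchen timer 50 x 72 x 68 mm; origin at its underside.
Mind the look-alikes: they are no part of the job. There is more than one size of the mount; the one meant has the size given above.

How it is judged:
By the outcome, as a careful person would: the job done as asked, in the order asked, and still so for the second after the job is handed in, with the robot touching nothing.
It also fails if it takes over 72 s, if anything falls off the work surface, if the arm or the gripper's body presses on something with over 40 N, if the wrist force passes 120 N, or if a joint passes its speed limit or range.

ROBOT

A 6-joint arm with a two-finger parallel gripper is mounted at the origin on a cart in front of the work surface, level with it; the furniture and walls round the work are solid. World frame = base frame: x ahead of the robot, y to its left, z up, the work surface at z = 0. Lengths are in m, angles in rad, forces in N, time in s.
With the tool pointing down it reaches from about 0.275 to 0.85 m from the base axis. Payload 19 kg.
Tool frame: the origin (TCP) lies at the very end of the fingers, on their centre line; the grasp point (between the pads) lies arm.hold_point_z behind it (arm.hold_point_z is the distance from the TCP to the grasp point, in m); z points along the fingers, y is the line along which they close (so a half turn about z gives the same grasp; the last joint's range is limited). The gripper opens to 85 mm and grips with 20 to 120 N. Pads are 22 mm wide; open, the fingers measure 114 mm over their backs; the gripper's body (76 mm by 85 mm) begins 54 mm behind the grasp point. The pads swing forward as they close: fully open they stand 13 mm farther back than shut.
Start: joints at [1.004, 0.15, 1.437, -0, 1.554, -0.134], TCP at [0.241, 0.522, 0.203] pointing down, gripper open.
Joint ranges: [-2.8, 2.8], [-0.68, 2.1], [0.12, 2.68], [-1.39, 4.53], [0.16, 2.79], [-2.81, 2.81]. Speed limits (rad/s): [1.89, 1.89, 2.22, 3.01, 3.01, 3.01].

INTERFACE

Orientations are given as a unit quaternion [x, y, z, w].
In Python, from cell import arm, imaging, job gives the robot as it stands.
- The arm moves only by the tool apply_moves, never from a script. Its argument "series" is a list that holds one entry, the list of rows, each a list of 6 numbers: the shift along the world's x, y, z in mm, then the turn, a rotation vector about the world's x, y, z in units of 5 degrees (1.0 is 5 degrees). In form: [[[dx, dy, dz, rx, ry, rz], ...]]. A call has exactly 5 rows; each row is the pose to reach, as a shift and turn from the pose commanded when the call began; what a row does not reach only later rows make up. A row lasts 1/10 s, in which the tool goes at most 50 mm and 8.59 degrees, less where a joint would pass 70% of its speed; a pose out of reach is approached as far as the arm can. A call with a gripper value outside its range is refused whole. "jaw" is the closure, from -1 (fully open) to 1 (shut), so that 0 is half open, set as the call begins (left out, the last holds). The fingers move at their own pace and stop on an object; "grip_force" is the grip in N (left out, the last holds). Time passes only in rows, so rows that repeat a pose let the fingers close, or fill a call up. It gives the time, the measured TCP pose, the force, the opening and the grip force at its end, in the units of the state.
- arm.get_state(): the state, without advancing time (a new reading comes with each control period).
- imaging.camera(name): name is "scene" or "top" or "wrist"; returns the picture (420x560x3 uint8, red, green, blue); there is no depth.
- imaging.get_calibration(name): a dict with "fx", "fy", "cx", "cy" (pixels), "rvec" (rotation vector, rad) and "tvec" (3), from world to camera coordinates, as OpenCV has them. Camera axes: x right, y down, z forward; pixel columns grow to the right and rows downward; lengths in m; the calibration is good to about 2 mm. The wrist camera is an equidistant fisheye: a pixel r from the principal point sees the ray r / f radians off the axis. A picture is of the moment at which its call begins: read the wrist's pose just before it. get_calibration takes no time and is no camera call; for the wrist camera it gives the pose at the moment of the call.
- job.sign_off(): hands the job in; it is judged then, once.
The state is a dict: "time_s": time; "q": joint angles; "joint_vel": joint speeds; "tau": joint torques, N m; "eef_pos": TCP position; "eef_rot": TCP orientation; "ft_force": force on the tool from outside, world axes, zero at the start; "torque": the same for the moment, N m; "opening": finger opening in m; "gripper_force": force on a finger pad.
Only numpy, scipy, OpenCV 4.12 (cv2) and the standard library are available. Lean on these libraries where they do the work, as an engineer would, in place of code of your own. Each camera call takes 0.05 s, during which the arm holds its last target. There are 200 camera calls.

## Working session

There is one attempt and no reset: what is moved stays moved. The work goes in short steps, Python scripts to look and compute and a tool call to move; the robot and the scene stay as the last step left them, time stands still between calls to the robot, and variables do not carry over. Pictures are saved under pics/ and viewed, at most 10 in all, crops included, and the job is handed in when it is done.

Besides the shell and the picture viewer there is one more tool, called after "Emit:" by a JSON object that holds its "api" and its "payload". apply_moves: Moves the arm, as the interface text tells. Its arguments: {"type":"object","properties":{"series":{"type":"array"},"jaw":{"type":"number"},"grip_force":{"type":"number"}},"required":["series"]}

```bash
mkdir -p pics; ls
python3 - <<'E'
from cell import arm, imaging, job
import cv2,numpy as np
for n in("scene","top"):
    im=imaging.camera(n); cv2.imwrite(f"pics/{n}0.png",im[:,:,::-1]); c=imaging.get_calibration(n); print(n,c)
a=cv2.imread("pics/scene0.png");b=cv2.imread("pics/top0.png")
s=arm.get_state();print(s['time_s'],s['eef_pos'],s['eef_rot'],s['opening'],arm.hold_point_z,s['ft_force'])
E
```

```text
pics
scene {'fx': 403.63536150948363, 'fy': 403.63536150948363, 'cx': 285.0369768827702, 'cy': 211.50785613603273, 'rvec': array([ 2.06204458, -1.25661163,  0.49431549]), 'tvec': array([-0.21439186,  0.40359348,  0.6732274 ])}
top {'fx': 490.6949246107014, 'fy': 490.6949246107014, 'cx': 289.04222500489885, 'cy': 205.75204910037078, 'rvec': array([ 2.17577973, -2.21114513,  0.08276667]), 'tvec': array([0.05288458, 0.55742629, 1.46144684])}
0.1 [0.24104775 0.5217773  0.20295376] [ 2.14733587e-01  9.76672516e-01 -4.94097610e-04 -1.94748241e-04] 0.08552604149054899 0.0187 [-0.08914298 -0.71162442 -0.46066532]
```

View pics/top0.png

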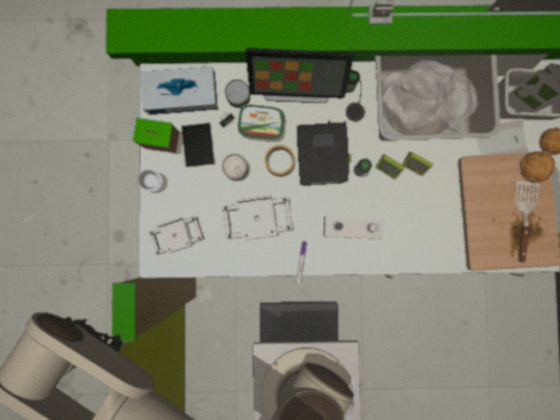

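View pics/scene0.png

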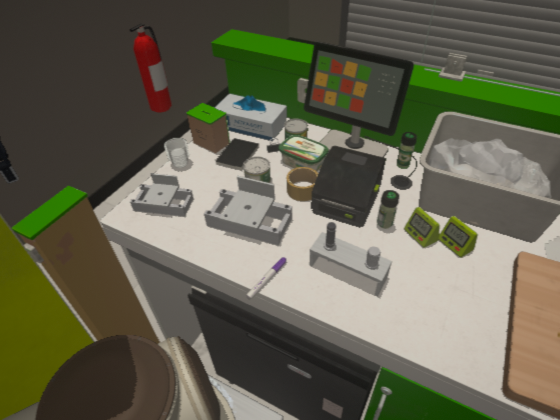

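Top view: two mount look-alikes, a small one at (177,235) and a large one at (257,218). At about 345 px/m the large one is about 200 mm long, so it fits. The rack is at (353,228) with the drift at (338,227) and the bolt at (373,228). I'll confirm with an enlarged crop.

```bash
cat > h.py <<'E'
import numpy as np,cv2
from cell import arm,imaging,job
def ray(n,px,cal=None):
    c=cal or imaging.get_calibration(n);R=cv2.Rodrigues(c['rvec'])[0];t=np.array(c['tvec']).ravel()
    x=(px[0]-c['cx'])/c['fx'];y=(px[1]-c['cy'])/c['fy']
    if n=='wrist':
        r=np.hypot(x,y);k=np.sin(r)/r if r>1e-9 else 1;d=np.array([x*k,y*k,np.cos(r)])
    else:d=np.array([x,y,1.])
    return -R.T@t,R.T@d
def at(n,px,z,cal=None):
    o,d=ray(n,px,cal);return o+d*(z-o[2])/d[2]
def proj(n,P,cal=None):
    c=cal or imaging.get_calibration(n);R=cv2.Rodrigues(c['rvec'])[0];p=R@np.asarray(P,float)+np.array(c['tvec']).ravel()
    if n=='wrist':
        th=np.arctan2(np.hypot(p[0],p[1]),p[2]);s=th/max(1e-9,np.hypot(p[0],p[1]))
        return np.array([c['cx']+c['fx']*p[0]*s,c['cy']+c['fy']*p[1]*s])
    return np.array([c['cx']+c['fx']*p[0]/p[2],c['cy']+c['fy']*p[1]/p[2]])
E
python3 - <<'E'
from h import *
a=cv2.imread("pics/top0.png")[185:265,140:400];cv2.imwrite("pics/c1.png",cv2.resize(a,None,fx=3,fy=3,interpolation=cv2.INTER_CUBIC))
for nm,p,z in(("foot",(257,218),.056),("small",(177,235),.05),("drift top",(338,227),.13),("bolt top",(373,228),.105),("L",(324,228),.06),("R",(382,228),.06)):print(nm,at("top",p,z).round(3))
for nm,p,z in(("foot",(249,208),.056),("drift top",(331,227),.13),("bolt top",(373,250),.105)):print(nm,at("scene",p,z).round(3))
print(imaging.get_calibration("wrist"))
E
```

```text
foot [0.521 0.139 0.056]
small [0.475 0.374 0.05 ]
drift top [ 0.49 -0.09  0.13]
bolt top [ 0.486 -0.192  0.105]
L [ 0.489 -0.057  0.06 ]
R [ 0.486 -0.226  0.06 ]
foot [0.522 0.132 0.056]
drift top [ 0.489 -0.097  0.13 ]
bolt top [ 0.491 -0.192  0.105]
{'fx': 325.19226210127806, 'fy': 325.19226210127806, 'cx': 279.8481657216754, 'cy': 211.38097383880574, 'rvec': array([-2.44623116, -1.5635218 , -0.21155643]), 'tvec': array([-0.57317747, -0.03446391,  0.37924583])}
```

View pics/c1.png

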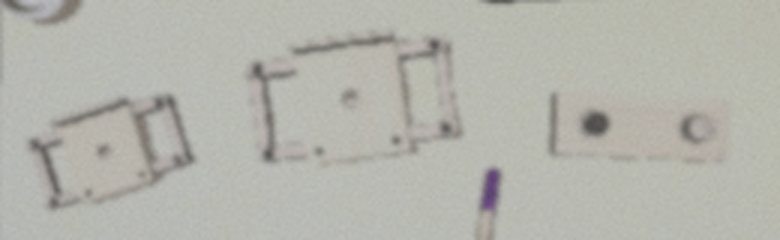

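The crop confirms it. The large mount has its foot hole at crop (350,98), yaw about +7°. The drift is the dark handle at crop (597,124), and the bolt is the light head at (697,127). I'll go over the foot first to glimpse the crescent.

Run:
```python
from h import *
from scipy.spatial.transform import Rotation as Ro
s=arm.get_state();c=imaging.get_calibration('wrist');R=cv2.Rodrigues(c['rvec'])[0];C=-R.T@np.array(c['tvec']).ravel()
T=Ro.from_quat(s['eef_rot']).as_matrix();p=np.array(s['eef_pos'])
print("cam in tool",T.T@(C-p),"axis in tool",T.T@R[2],'tool axes world',T.T.round(3).tolist())
A=Ro.from_euler('z',31.8,degrees=True).as_matrix()@T
print(A.T.round(3).tolist())
off=A@(T.T@(C-p));print('cam offset after turn',off)
for nm,px,z in(('foot',(140+350/3,185+98/3),.056),('drift',(140+597/3,185+124/3),.13),('bolt',(140+697/3,185+127/3),.105)):print(nm,at('top',px,z))
# mount yaw from foot edges
for px in((270,158),(415,150),(258,68),(440,42),(268,158),(460,135)):print(at('top',(140+px[0]/3,185+px[1]/3),.046)[:2])
```

```text
cam in tool [ 0.0683984  -0.000858   -0.17025313] axis in tool [-0.26934218 -0.0014087   0.96304351] tool axes world [[-0.908, 0.419, 0.0], [0.419, 0.908, -0.001], [-0.001, -0.001, -1.0]]
[[-0.993, -0.122, 0.0], [-0.122, 0.993, -0.001], [-0.0, -0.001, -1.0]]
cam offset after turn [-0.06777731 -0.00900679  0.17026544]
foot [0.52224919 0.1397494  0.056     ]
drift [ 0.4913908  -0.09283351  0.13      ]
bolt [ 0.48755653 -0.19011119  0.105     ]
[0.46507173 0.21939062]
[0.47056998 0.0771604 ]
[0.55365589 0.23042103]
[0.57651431 0.05090513]
[0.46510394 0.22134883]
[0.48455732 0.03273345]
```

Emit:
{"api": "apply_moves", "payload": {"series": [[[33, -37, 0, 0, 0, 0.6], [66, -75, 0, 0, 0, 1.2], [100, -113, 0, 0, 0, 1.9], [133, -150, 0, 0, 0, 2.5], [167, -188, 0, 0, 0, 3.2]]]}}

```text
time_s: 0.6
eef_pos: [0.4077, 0.3336, 0.2033]
eef_rot: [0.075, 0.997, -0.0, -0.0]
ft_force: [1.0, 0.9, -0.3]
opening: 0.0855
gripper_force: 0.0
```

Emit:
{"api": "apply_moves", "payload": {"series": [[[33, -37, 0, 0, 0, 0.6], [66, -75, 0, 0, 0, 1.2], [100, -113, 0, 0, 0, 1.9], [133, -150, -20, 0, 0, 2.5], [167, -188, -40, 0, 0, 3.2]]]}}

```text
time_s: 1.1
eef_pos: [0.5692, 0.1521, 0.1666]
eef_rot: [-0.064, 0.998, 0.0, 0.0]
ft_force: [1.0, 1.9, 0.1]
opening: 0.0855
gripper_force: 0.0
```

Run:
```python
from h import *
from scipy.spatial.transform import Rotation as Ro
s=arm.get_state();print(s['time_s'],s['eef_pos'],Ro.from_quat(s['eef_rot']).as_matrix()[:,1],s['joint_vel'])
```

```text
1.1 [0.56919995 0.15211183 0.1665728 ] [-1.27235680e-01  9.91872513e-01 -6.46316462e-06] [-0.6783526   0.49627154 -0.18885603  0.00164482 -0.29377663 -1.28986425]
```

Emit:
{"api": "apply_moves", "payload": {"series": [[[0, 0, -20, 0, 0, 0], [0, 0, -35, 0, 0, 0], [0, 0, -35, 0, 0, 0], [0, 0, -35, 0, 0, 0], [0, 0, -35, 0, 0, 0]]]}}

```text
time_s: 1.6
eef_pos: [0.5681, 0.1547, 0.1332]
eef_rot: [-0.063, 0.998, 0.0, 0.001]
ft_force: [0.4, -0.2, -0.3]
opening: 0.0853
gripper_force: 0.0
```

Run:
```python
from h import *
import pickle
s=arm.get_state();c=imaging.get_calibration('wrist')
ims=[imaging.camera('wrist') for _ in range(6)];im=np.mean(ims,0).astype(np.uint8)[:,:,::-1]
cv2.imwrite('pics/w1.png',im);pickle.dump(c,open('w1.pkl','wb'))
p=proj('wrist',[.522,.139,.056],c);print(s['eef_pos'],p)
x,y=p.round().astype(int);x0,y0=max(0,x-70),max(0,y-50)
cr=cv2.resize(im[y0:y0+100,x0:x0+140],None,fx=5,fy=5,interpolation=cv2.INTER_CUBIC);print(x0,y0);cv2.imwrite('pics/w1c.png',cr)
```

```text
[0.56812845 0.15473425 0.13323905] [268.14574882 150.39726812]
198 100
```

View pics/w1c.png

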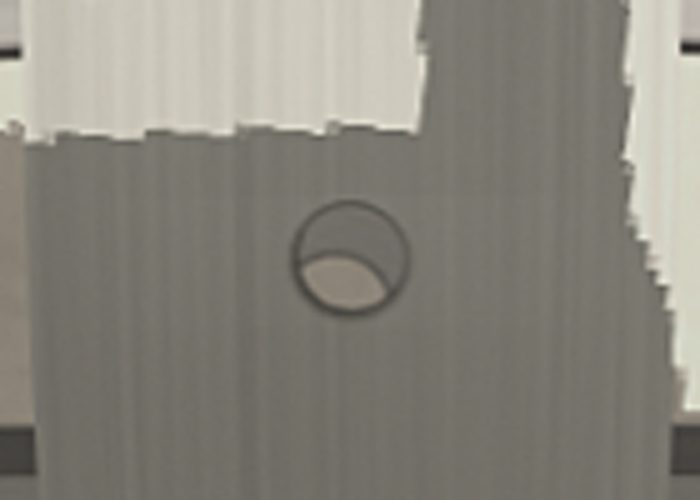

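Hole circle at crop (351,258), r≈57. The strap hole's lens is at its lower side (−x), with arc points from (300,266) through (335,253) to (389,293).

Run:
```python
from h import *
import pickle
from scipy.optimize import least_squares as ls
c=pickle.load(open('w1.pkl','rb'))
f=lambda p,z:at('wrist',(198+(p[0]+.5)/5-.5,100+(p[1]+.5)/5-.5),z,c)[:2]
F=np.array([f((351+57*np.cos(a),258+57*np.sin(a)),.056) for a in np.linspace(0,6.28,20)])
fc=F.mean(0);print('foot',fc,'r',np.linalg.norm(F-fc,axis=1).mean())
P=[(300,266),(318,256),(335,253),(352,256),(370,268),(380,279),(389,293)]
for z in(.046,.034):
    W=np.array([f(p,z) for p in P])
    r=ls(lambda q:np.linalg.norm(W-q,axis=1)-.0085,fc-[.008,0]);print(z,r.x,r.x-fc,np.linalg.norm(r.x-fc),abs(r.fun).max(),np.degrees(np.arctan2(*(r.x-fc)[::-1])))
```

```text
foot [0.52259435 0.13923202] r 0.00869231025724705
0.046 [0.51799838 0.14009024] [-0.00459597  0.00085822] 0.004675415018044346 0.0037356278467043248 169.42276499429116
0.034 [0.51929586 0.13975961] [-0.00329849  0.00052759] 0.003340419045456925 0.003963406431375514 170.91252457189265
```

Run:
```python
from h import *
import pickle
from scipy.optimize import least_squares as ls
c=pickle.load(open('w1.pkl','rb'))
f=lambda p,z:at('wrist',(198+(p[0]+.5)/5-.5,100+(p[1]+.5)/5-.5),z,c)[:2]
fc=np.array([.52259,.13923])
P=[(300,266),(318,256),(335,253),(352,256),(370,268),(380,279),(389,293)]
for z in(.046,.034):
    W=np.array([f(p,z) for p in P]);print(W.round(4).tolist())
    r=ls(lambda q:np.linalg.norm(W-q,axis=1)-.0085,f((336,309),z));print(z,r.x,r.x-fc,np.linalg.norm(r.x-fc),abs(r.fun).max())
```

```text
[[0.5258, 0.1307], [0.5239, 0.1333], [0.5231, 0.1359], [0.5232, 0.1387], [0.5248, 0.1417], [0.5263, 0.1435], [0.5284, 0.1452]]
0.046 [0.5315846  0.13698805] [ 0.0089946  -0.00224195] 0.009269794554608971 0.00031292017311592736
[[0.527, 0.13], [0.525, 0.1328], [0.5242, 0.1355], [0.5243, 0.1384], [0.526, 0.1416], [0.5276, 0.1434], [0.5297, 0.1452]]
0.034 [0.53260262 0.13668914] [ 0.01001262 -0.00254086] 0.010329984700485116 0.00047524056816411475
```

Emit:
{"api": "apply_moves", "payload": {"series": [[[-5, -15, 30, 0, 0, 0], [-20, -62, 40, 0, 0, 0], [-36, -110, 40, 0, 0, 0], [-52, -160, 40, 0, 0, 0], [-68, -208, 35, 0, 0, 0]]]}}

```text
time_s: 2.4
eef_pos: [0.5007, -0.0516, 0.1681]
eef_rot: [-0.063, 0.998, -0.0, 0.001]
ft_force: [0.5, 0.0, -0.6]
opening: 0.0851
gripper_force: 0.0
```

Emit:
{"api": "apply_moves", "payload": {"series": [[[-9, -36, 0, 0, 0, 0], [-9, -38, 0, 0, 0, 0], [-9, -38, 0, 0, 0, 0], [-9, -38, 0, 0, 0, 0], [-9, -38, 0, 0, 0, 0]]]}}

```text
time_s: 2.9
eef_pos: [0.4927, -0.0871, 0.1673]
eef_rot: [-0.063, 0.998, 0.0, 0.0]
ft_force: [-0.6, -0.5, -0.4]
opening: 0.0857
gripper_force: 0.0
```

Run:
```python
from h import *
import pickle
s=arm.get_state();c=imaging.get_calibration('wrist')
im=np.mean([imaging.camera('wrist') for _ in range(3)],0).astype(np.uint8)[:,:,::-1]
cv2.imwrite('pics/w2.png',im);pickle.dump(c,open('w2.pkl','wb'))
print(s['time_s'],s['eef_pos'],[proj('wrist',p,c).round(1) for p in([.4914,-.0928,.13],[.4914,-.0928,.065],[.4876,-.1901,.105])])
```

```text
2.9 [ 0.49265768 -0.08711083  0.16734854] [array([273. , 224.3]), array([274.6, 201.1]), array([149.8, 193.9])]
```

View pics/w2.png

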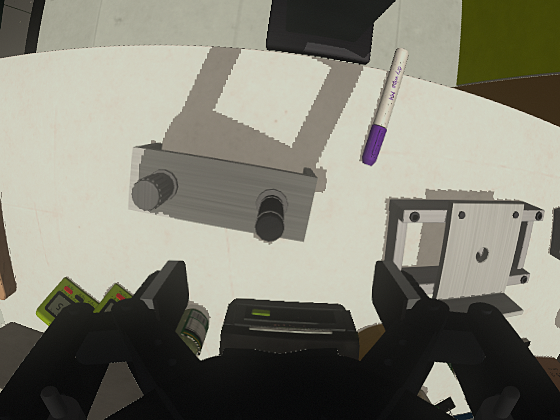

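Drift handle top at (269,229), collar (272,198). Bolt head top at (148,194).

Run:
```python
from h import *
import pickle
c=pickle.load(open('w2.pkl','rb'))
print('drift',at('wrist',(269,229),.13,c),at('wrist',(271.5,198),.065,c),'bolt',at('wrist',(148,194.5),.105,c))
```

```text
drift [ 0.49507465 -0.09504473  0.13      ] [ 0.48896404 -0.09576268  0.065     ] bolt [ 0.48826466 -0.19160414  0.105     ]
```

Emit:
{"api": "apply_moves", "payload": {"series": [[[-1, -8, -20, 0, 0, 0], [-1, -8, -50, 0, 0, 0], [-1, -8, -80, 0, 0, 0], [-1, -8, -92, 0, 0, 0], [-1, -8, -93, 0, 0, 0]]]}}

```text
time_s: 3.55
eef_pos: [0.4908, -0.0956, 0.0733]
eef_rot: [-0.063, 0.998, 0.0, -0.001]
ft_force: [0.0, -0.2, 0.7]
opening: 0.0851
gripper_force: 0.0
```

Emit:
{"api": "apply_moves", "payload": {"series": [[[0, 0, 0, 0, 0, 0], [0, 0, 0, 0, 0, 0], [0, 0, 0, 0, 0, 0], [0, 0, 0, 0, 0, 0], [0, 0, 0, 0, 0, 0]]], "jaw": 1, "grip_force": 60}}

```text
time_s: 4.05
eef_pos: [0.4917, -0.0961, 0.0749]
eef_rot: [-0.063, 0.998, -0.0, 0.0]
ft_force: [-1.3, 1.5, 4.4]
opening: 0.0182
gripper_force: 58.3
```

Emit:
{"api": "apply_moves", "payload": {"series": [[[0, 0, 0, 0, 0, 0], [0, 0, 0, 0, 0, 0], [0, 0, 0, 0, 0, 0], [0, 0, 0, 0, 0, 0], [0, 0, 0, 0, 0, 0]]]}}

```text
time_s: 4.55
eef_pos: [0.4917, -0.0961, 0.0749]
eef_rot: [-0.063, 0.998, -0.0, 0.0]
ft_force: [0.3, 1.7, 6.7]
opening: 0.0181
gripper_force: 58.4
```

Emit:
{"api": "apply_moves", "payload": {"series": [[[0, 0, 5, 0, 0, 0], [0, 0, 20, 0, 0, 0], [0, 0, 50, 0, 0, 0], [0, 0, 80, 0, 0, 0], [0, 0, 105, 0, 0, 0]]]}}

```text
time_s: 5.05
eef_pos: [0.4913, -0.0961, 0.181]
eef_rot: [-0.063, 0.998, -0.0, 0.0]
ft_force: [-0.2, 0.3, -3.5]
opening: 0.0182
gripper_force: 58.7
```

Emit:
{"api": "apply_moves", "payload": {"series": [[[0, 0, 5, 0, 0, 0], [0, 0, 5, 0, 0, 0], [0, 0, 5, 0, 0, 0], [0, 0, 5, 0, 0, 0], [0, 0, 5, 0, 0, 0]]]}}

```text
time_s: 5.55
eef_pos: [0.491, -0.0959, 0.1833]
eef_rot: [-0.063, 0.998, 0.0, -0.001]
ft_force: [0.2, -0.3, -2.8]
opening: 0.0186
gripper_force: 58.7
```

Run:
```python
from h import *
import pickle
s=arm.get_state();c=imaging.get_calibration('wrist')
im=np.mean([imaging.camera('wrist') for _ in range(3)],0).astype(np.uint8)[:,:,::-1];sc=imaging.camera('scene')[:,:,::-1]
cv2.imwrite('pics/w3.png',im);pickle.dump(c,open('w3.pkl','wb'))
p=np.array(s['eef_pos']);print(s['time_s'],p,s['ft_force'])
# drift nominal: collar underside ~ TCP z -.015
q=[proj('wrist',p+[0,0,d],c).round(1) for d in(-.067,-.015,.055)];print(q)
qs=[proj('scene',p+[0,0,d]).round(1) for d in(-.067,-.015,.055)];print(qs)
x,y=np.array(q[0]).astype(int);x0,y0=x-60,y-55
x1,y1=np.array(qs[1]).astype(int);x1-=40;y1-=50
cv2.imwrite('pics/w3c.png',np.hstack([cv2.resize(im[y0:y0+110,x0:x0+120],None,fx=4,fy=4,interpolation=2),cv2.resize(sc[y1:y1+110,x1:x1+80],None,fx=4,fy=4,interpolation=2)]));print(x0,y0,x1,y1)
```

```text
5.55 [ 0.49103339 -0.09594903  0.18333162] [ 0.24095776 -0.29094512 -2.76904118]
[array([281. , 214.8]), array([281.3, 238.6]), array([281.9, 297.8])]
[array([330.4, 230.7]), array([331.9, 213.5]), array([334.2, 187.9])]
221 159 291 163
```

View pics/w3c.png

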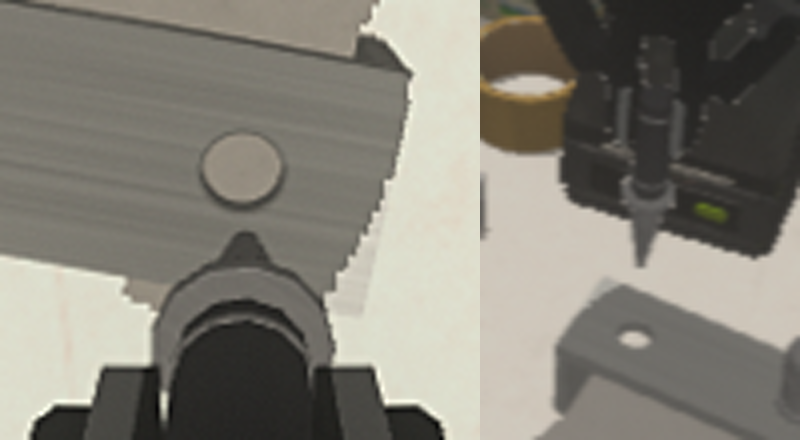

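Tip at wrist (282,218.5) and scene (331,229.7). Rack hole a centre at wrist (281.5,201.2). The drift hangs nearly upright.

Run:
```python
from h import *
import pickle
c=pickle.load(open('w3.pkl','rb'))
o1,d1=ray('wrist',(282,218.5),c);o2,d2=ray('scene',(331,229.7))
A=np.stack([d1,-d2],1);k=np.linalg.lstsq(A,o2-o1,rcond=None)[0];print('tip',o1+k[0]*d1,o2+k[1]*d2)
print('tip @z',[at('wrist',(282,218.5),z,c).round(4).tolist() for z in(.114,.116,.118)])
print('hole a',at('wrist',(281.5,201.2),.06,c))
print('hole a scene',at('scene',(291+(634-480)/4,163+337/4),.06))
```

```text
tip [ 0.49394785 -0.09482725  0.11590331] [ 0.49442972 -0.09587141  0.11600108]
tip @z [[0.4945, -0.0947, 0.114], [0.4939, -0.0948, 0.116], [0.4933, -0.0949, 0.118]]
hole a [ 0.49401289 -0.09495272  0.06      ]
hole a scene [ 0.49259215 -0.09666213  0.06      ]
```

Emit:
{"api": "apply_moves", "payload": {"series": [[[6, 45, 0, 0, 0, 0], [12, 92, 0, 0, 0, 0], [19, 140, 0, 0, 0, 0], [26, 185, 0, 0, 0, 0], [33, 228, -5, 0, 0, 0]]]}}

```text
time_s: 6.25
eef_pos: [0.5246, 0.1341, 0.1799]
eef_rot: [-0.063, 0.998, -0.0, 0.001]
ft_force: [1.5, -0.2, -2.4]
opening: 0.0178
gripper_force: 59.0
```

Emit:
{"api": "apply_moves", "payload": {"series": [[[0, 5, -10, 0, 0, 0], [0, 5, -30, 0, 0, 0], [0, 5, -30, 0, 0, 0], [0, 5, -30, 0, 0, 0], [0, 5, -30, 0, 0, 0]]]}}

```text
time_s: 6.75
eef_pos: [0.5248, 0.1365, 0.1503]
eef_rot: [-0.062, 0.998, -0.0, 0.001]
ft_force: [-0.1, 0.5, -2.1]
opening: 0.0184
gripper_force: 59.3
```

Run:
```python
from h import *
import pickle
s=arm.get_state();c=imaging.get_calibration('wrist')
im=np.mean([imaging.camera('wrist') for _ in range(4)],0).astype(np.uint8)[:,:,::-1]
cv2.imwrite('pics/w4.png',im);pickle.dump(c,open('w4.pkl','wb'))
p=np.array(s['eef_pos']);print(s['time_s'],p,s['ft_force'])
print(proj('wrist',p+[.0029,.0011,-.0674],c),proj('wrist',[.5226,.1392,.056],c),proj('wrist',[.527,.1381,.046],c))
cv2.imwrite('pics/w4c.png',cv2.resize(im[165:255,221:341],None,fx=6,fy=6,interpolation=2))
```

```text
6.75 [0.52481402 0.13650758 0.15034487] [-0.10489596  0.48767119 -2.07793069]
[282.02843771 218.29581405] [284.50705848 203.41105396] [282.46826828 205.28858656]
```

View pics/w4c.png

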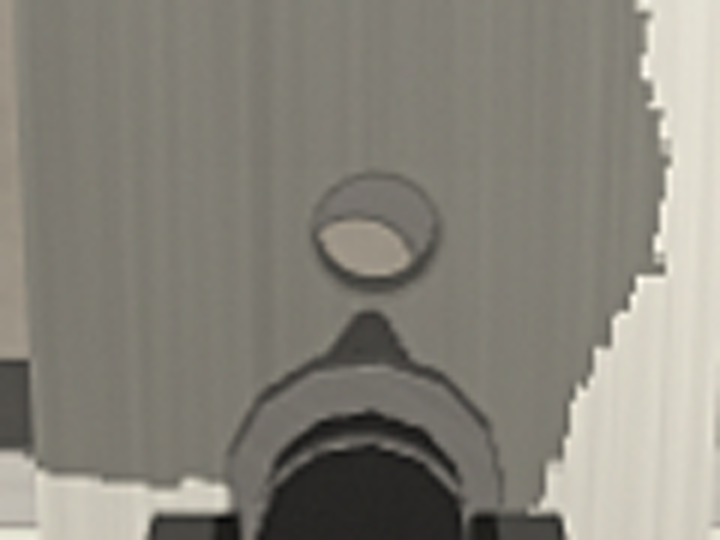

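Hole centre at crop (376,231). Lens arc runs (318,235)–(352,217)–(412,268). Tip at crop (370,313).

Run:
```python
from h import *
import pickle
from scipy.optimize import least_squares as ls
c=pickle.load(open('w4.pkl','rb'))
f=lambda p,z:at('wrist',(221+(p[0]+.5)/6-.5,165+(p[1]+.5)/6-.5),z,c)[:2]
F=np.array([f((376+64*np.cos(a),231.5+60*np.sin(a)),.056) for a in np.linspace(0,6.28,40)])
q=ls(lambda q:np.linalg.norm(F-q,axis=1)-.0085,F.mean(0));fc=q.x;print('foot',fc,abs(q.fun).max())
W=np.array([f(p,.046) for p in[(318,235),(330,224),(352,217),(372,221),(393,237),(405,252),(412,268)]])
r=ls(lambda q:np.linalg.norm(W-q,axis=1)-.0085,fc+[.009,-.002]);print('strap',r.x,r.x-fc,np.linalg.norm(r.x-fc),abs(r.fun).max())
print('tip',f((370,313+2),.083),'lensmid',(fc+r.x)/2)
```

```text
foot [0.52258317 0.13815795] 0.0004728867202626833
strap [0.53208268 0.13615833] [ 0.00949952 -0.00199962] 0.009707692044847763 0.00042657544682092076
tip [0.52671827 0.1376514 ] lensmid [0.52733293 0.13715814]
```

Emit:
{"api": "apply_moves", "payload": {"series": [[[0.5, -0.5, -10, 0, 0, 0], [0.5, -0.5, -20, 0, 0, 0], [0.5, -0.5, -26, 0, 0, 0], [0.5, -0.5, -30, 0, 0, 0], [0.5, -0.5, -33, 0, 0, 0]]]}}

```text
time_s: 7.45
eef_pos: [0.5248, 0.1365, 0.1158]
eef_rot: [-0.063, 0.998, -0.0, -0.0]
ft_force: [-0.4, 0.1, -3.1]
opening: 0.0181
gripper_force: 59.3
```

Emit:
{"api": "apply_moves", "payload": {"series": [[[0, 0, -1, 0, 0, 0], [0, 0, -2, 0, 0, 0], [0, 0, -3, 0, 0, 0], [0, 0, -4, 0, 0, 0], [0, 0, -5, 0, 0, 0]]]}}

```text
time_s: 7.95
eef_pos: [0.5249, 0.1365, 0.1114]
eef_rot: [-0.063, 0.998, -0.0, 0.0]
ft_force: [-0.2, -0.7, -1.3]
opening: 0.0181
gripper_force: 59.4
```

Emit:
{"api": "apply_moves", "payload": {"series": [[[0, 0, -1, 0, 0, 0], [0, 0, -2, 0, 0, 0], [0, 0, -3, 0, 0, 0], [0, 0, -4, 0, 0, 0], [0, 0, -4, 0, 0, 0]]]}}

```text
time_s: 8.45
eef_pos: [0.5247, 0.1365, 0.1071]
eef_rot: [-0.063, 0.998, -0.0, -0.0]
ft_force: [-1.0, 0.4, -2.5]
opening: 0.0183
gripper_force: 59.4
```

Emit:
{"api": "apply_moves", "payload": {"series": [[[0.3, 0, -1, 0, 0, 0], [0.6, -0.1, -2, 0, 0, 0], [0.8, -0.2, -3, 0, 0, 0], [1.0, -0.2, -4, 0, 0, 0], [1.2, -0.3, -5, 0, 0, 0]]]}}

```text
time_s: 8.95
eef_pos: [0.526, 0.1362, 0.1023]
eef_rot: [-0.063, 0.998, 0.0, -0.0]
ft_force: [-4.8, 2.9, 2.6]
opening: 0.0184
gripper_force: 60.0
```

Run:
```python
from h import *
s=arm.get_state();print(s['eef_pos'],s['ft_force'],s['torque'],s['opening'])
```

```text
[0.52602164 0.1362321  0.10234469] [-4.81093429  2.88223682  2.61577195] [0.57238125 1.09815997 0.04350347] 0.018430131976239057
```

Emit:
{"api": "apply_moves", "payload": {"series": [[[0.2, 0, -1, 0, 0, 0], [0.4, -0.1, -2, 0, 0, 0], [0.6, -0.2, -3, 0, 0, 0], [0.8, -0.2, -4, 0, 0, 0], [0.9, -0.2, -5, 0, 0, 0]]]}}

```text
time_s: 9.45
eef_pos: [0.5269, 0.1362, 0.0973]
eef_rot: [-0.063, 0.998, 0.0, -0.0]
ft_force: [-5.2, 4.8, 2.8]
opening: 0.018
gripper_force: 60.3
```

Emit:
{"api": "apply_moves", "payload": {"series": [[[0.2, 0, -1, 0, 0, 0], [0.4, -0.1, -2, 0, 0, 0], [0.6, -0.2, -3, 0, 0, 0], [0.7, -0.2, -4, 0, 0, 0], [0.8, -0.2, -5, 0, 0, 0]]]}}

```text
time_s: 9.95
eef_pos: [0.5276, 0.1361, 0.0923]
eef_rot: [-0.063, 0.998, 0.0, -0.0]
ft_force: [-5.6, 4.3, 3.2]
opening: 0.018
gripper_force: 60.3
```

Run:
```python
from h import *
s=arm.get_state();print(s['eef_pos'],s['ft_force'],s['torque'],s['opening'])
```

```text
[0.52763547 0.13610225 0.09230412] [-5.59802594  4.26932032  3.22072295] [0.99222993 1.24854247 0.05197954] 0.017961398625752956
```

Emit:
{"api": "apply_moves", "payload": {"series": [[[0.2, 0, -1, 0, 0, 0], [0.4, -0.1, -2, 0, 0, 0], [0.6, -0.2, -3, 0, 0, 0], [0.7, -0.2, -4, 0, 0, 0], [0.8, -0.2, -5, 0, 0, 0]]]}}

```text
time_s: 10.45
eef_pos: [0.5284, 0.1359, 0.0873]
eef_rot: [-0.063, 0.998, 0.0, -0.0]
ft_force: [-4.9, 4.0, 3.0]
opening: 0.0181
gripper_force: 60.3
```

Emit:
{"api": "apply_moves", "payload": {"series": [[[0.2, 0, -1, 0, 0, 0], [0.4, -0.1, -2, 0, 0, 0], [0.6, -0.2, -3, 0, 0, 0], [0.7, -0.2, -4, 0, 0, 0], [0.8, -0.2, -5, 0, 0, 0]]]}}

```text
time_s: 10.95
eef_pos: [0.529, 0.1357, 0.082]
eef_rot: [-0.063, 0.998, 0.0, -0.0]
ft_force: [-5.1, 4.1, 1.6]
opening: 0.0182
gripper_force: 59.9
```

Run:
```python
from h import *
s=arm.get_state();print(s['eef_pos'],s['ft_force'],s['torque'],s['opening'])
```

```text
[0.52903606 0.13567538 0.08204334] [-5.05304634  4.1260721   1.57205102] [1.01626354 1.28648007 0.04336712] 0.018208796576662092
```

Emit:
{"api": "apply_moves", "payload": {"series": [[[0, 0, -1, 0, 0, 0], [0, 0, -2, 0, 0, 0], [0, 0, -3, 0, 0, 0], [0, 0, -3, 0, 0, 0], [0, 0, -3, 0, 0, 0]]]}}

```text
time_s: 11.45
eef_pos: [0.529, 0.1356, 0.079]
eef_rot: [-0.063, 0.998, 0.0, -0.0]
ft_force: [-5.4, 5.1, -1.4]
opening: 0.0183
gripper_force: 59.9
```

Run:
```python
from h import *
s=arm.get_state();print(s['eef_pos'],s['ft_force'],s['torque'],s['opening'])
```

```text
[0.52904365 0.13564805 0.07898595] [-5.39330493  5.0631893  -1.42562606] [0.9894402  1.15094301 0.03320504] 0.018269231758019176
```

Emit:
{"api": "apply_moves", "payload": {"series": [[[0, 0, -1, 0, 0, 0], [0, 0, -2, 0, 0, 0], [0, 0, -3, 0, 0, 0], [0, 0, -3, 0, 0, 0], [0, 0, -3, 0, 0, 0]]]}}

```text
time_s: 11.95
eef_pos: [0.5291, 0.1357, 0.076]
eef_rot: [-0.063, 0.998, 0.0, -0.0]
ft_force: [-4.2, 5.0, -0.4]
opening: 0.0181
gripper_force: 59.9
```

Run:
```python
from h import *
s=arm.get_state();print(s['eef_pos'],s['ft_force'],s['torque'],s['opening'])
```

```text
[0.52910465 0.13566019 0.07601857] [-4.24535582  4.97156661 -0.43056925] [ 0.96986982  1.03134903 -0.03089093] 0.018120807265978436
```

Emit:
{"api": "apply_moves", "payload": {"series": [[[0, 0, -1, 0, 0, 0], [0, 0, -2, 0, 0, 0], [0, 0, -3, 0, 0, 0], [0, 0, -3, 0, 0, 0], [0, 0, -3, 0, 0, 0]]]}}

```text
time_s: 12.45
eef_pos: [0.5291, 0.1357, 0.073]
eef_rot: [-0.063, 0.998, 0.0, -0.0]
ft_force: [-4.0, 4.6, 0.1]
opening: 0.018
gripper_force: 59.9
```

Run:
```python
from h import *
s=arm.get_state();print(s['eef_pos'],s['ft_force'],s['torque'],s['opening'])
```

```text
[0.52912235 0.13567269 0.07304129] [-3.95746114  4.57952293  0.11335218] [0.95245013 1.02310198 0.02392557] 0.01804049933884926
```

Smooth. Next the last few mm until the collar seats.

Emit:
{"api": "apply_moves", "payload": {"series": [[[0, 0, -0.5, 0, 0, 0], [0, 0, -1, 0, 0, 0], [0, 0, -1.5, 0, 0, 0], [0, 0, -2, 0, 0, 0], [0, 0, -2, 0, 0, 0]]]}}

```text
time_s: 12.95
eef_pos: [0.5291, 0.1357, 0.0711]
eef_rot: [-0.063, 0.998, 0.0, -0.0]
ft_force: [-4.5, 4.0, 0.4]
opening: 0.0182
gripper_force: 60.0
```

Emit:
{"api": "apply_moves", "payload": {"series": [[[0, 0, -0.3, 0, 0, 0], [0, 0, -0.6, 0, 0, 0], [0, 0, -0.8, 0, 0, 0], [0, 0, -0.8, 0, 0, 0], [0, 0, -0.8, 0, 0, 0]]]}}

```text
time_s: 13.45
eef_pos: [0.5295, 0.1357, 0.0709]
eef_rot: [-0.063, 0.998, 0.0, 0.0]
ft_force: [-6.1, 4.8, 5.9]
opening: 0.0184
gripper_force: 60.8
```

Run:
```python
from h import *
s=arm.get_state();print(s['eef_pos'],s['ft_force'],s['torque'],s['opening'])
```

```text
[0.52951005 0.1356706  0.07088437] [-6.07292937  4.77061687  5.92598542] [ 0.9168867   1.16796819 -0.01899017] 0.018390422411281238
```

Emit:
{"api": "apply_moves", "payload": {"series": [[[0, 0, -0.3, 0, 0, 0], [0, 0, -0.5, 0, 0, 0], [0, 0, -0.7, 0, 0, 0], [0, 0, -0.7, 0, 0, 0], [0, 0, -0.7, 0, 0, 0]]]}}

```text
time_s: 13.95
eef_pos: [0.5299, 0.1357, 0.0707]
eef_rot: [-0.063, 0.998, 0.0, 0.001]
ft_force: [-5.4, 4.5, 11.9]
opening: 0.0182
gripper_force: 61.3
```

Run:
```python
from h import *
s=arm.get_state();print(s['eef_pos'],s['ft_force'],s['torque'],s['opening'])
```

```text
[0.52993612 0.13574784 0.07074337] [-5.35715109  4.48888396 11.86971466] [0.89944853 1.06235547 0.04724197] 0.018161038064691038
```

Emit:
{"api": "apply_moves", "payload": {"series": [[[-0.3, 0.1, 2, 0, 0, 0], [-0.5, 0.2, 6, 0, 0, 0], [-0.5, 0.2, 16, 0, 0, 0], [-0.5, 0.2, 30, 0, 0, 0], [-0.5, 0.2, 48, 0, 0, 0]]]}}

```text
time_s: 14.45
eef_pos: [0.5289, 0.1353, 0.119]
eef_rot: [-0.063, 0.998, -0.0, 0.0]
ft_force: [-0.9, 0.1, -3.0]
opening: 0.0177
gripper_force: 59.3
```

Emit:
{"api": "apply_moves", "payload": {"series": [[[0, 0, 25, 0, 0, 0], [0, 0, 50, 0, 0, 0], [0, 0, 65, 0, 0, 0], [0, 0, 66, 0, 0, 0], [0, 0, 66, 0, 0, 0]]]}}

```text
time_s: 14.95
eef_pos: [0.5288, 0.1354, 0.1835]
eef_rot: [-0.063, 0.998, -0.0, -0.0]
ft_force: [0.5, 0.6, -2.8]
opening: 0.0182
gripper_force: 59.4
```

Run:
```python
from h import *
import pickle
s=arm.get_state();c=imaging.get_calibration('wrist')
im=np.mean([imaging.camera('wrist') for _ in range(4)],0).astype(np.uint8)[:,:,::-1]
cv2.imwrite('pics/w5.png',im);pickle.dump(c,open('w5.pkl','wb'))
p=np.array(s['eef_pos']);print(s['time_s'],p,s['ft_force'])
print(proj('wrist',p+[.0029,.0011,-.0674],c),proj('wrist',[.5315,.136,.056],c))
cv2.imwrite('pics/w5c.png',cv2.resize(im[165:255,221:341],None,fx=6,fy=6,interpolation=2))
```

```text
14.95 [0.52881135 0.13543347 0.18348921] [ 0.53556969  0.59412291 -2.8460235 ]
[282.0301476  218.37213299] [281.16386332 199.62084773]
```

View pics/w5c.png

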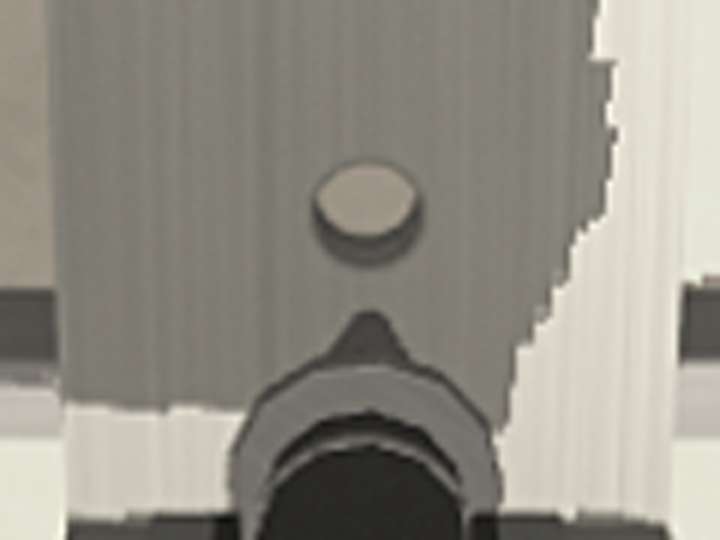

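The holes line up: a clear round opening at crop (368,212), and the drift still sits the same in the grip. Now back to rack hole a.

Emit:
{"api": "apply_moves", "payload": {"series": [[[-7, -45, 0, 0, 0, 0], [-15, -92, 0, 0, 0, 0], [-23, -140, 0, 0, 0, 0], [-31, -187, 0, 0, 0, 0], [-38, -231, 0, 0, 0, 0]]]}}

```text
time_s: 15.65
eef_pos: [0.4899, -0.0973, 0.1833]
eef_rot: [-0.063, 0.998, 0.0, -0.0]
ft_force: [0.1, -0.1, -2.6]
opening: 0.0179
gripper_force: 59.5
```

Emit:
{"api": "apply_moves", "payload": {"series": [[[0, 0, 0, 0, 0, 0], [0, 0, 0, 0, 0, 0], [0, 0, 0, 0, 0, 0], [0, 0, -15, 0, 0, 0], [0, 0, -35, 0, 0, 0]]]}}

```text
time_s: 16.15
eef_pos: [0.4915, -0.0943, 0.149]
eef_rot: [-0.064, 0.998, -0.0, 0.001]
ft_force: [-0.1, -0.6, -3.5]
opening: 0.0181
gripper_force: 59.7
```

Run:
```python
from h import *
import pickle
s=arm.get_state();print(s['eef_pos'],s['ft_force'])
c=pickle.load(open('w5.pkl','rb'))
f=lambda p,z:at('wrist',(221+(p[0]+.5)/6-.5,165+(p[1]+.5)/6-.5),z,c)[:2]
print('foot',f((368,213),.056),'tip',f((370,315),.116))
```

```text
[ 0.49153304 -0.09428456  0.14895893] [-0.11236176 -0.61016378 -3.4982698 ]
foot [0.531856   0.13675964] tip [0.53069828 0.13657402]
```

Emit:
{"api": "apply_moves", "payload": {"series": [[[-0.4, -1.5, 0, 0, 0, 0], [-0.4, -1.5, -15, 0, 0, 0], [-0.4, -1.5, -30, 0, 0, 0], [-0.4, -1.5, -42, 0, 0, 0], [-0.4, -1.5, -54, 0, 0, 0]]]}}

```text
time_s: 16.65
eef_pos: [0.4908, -0.0966, 0.0947]
eef_rot: [-0.063, 0.998, -0.0, 0.0]
ft_force: [-0.3, -0.5, -2.1]
opening: 0.0181
gripper_force: 59.8
```

Emit:
{"api": "apply_moves", "payload": {"series": [[[0, 0, -4, 0, 0, 0], [0, 0, -8, 0, 0, 0], [0, 0, -12, 0, 0, 0], [0, 0, -15, 0, 0, 0], [0, 0, -17, 0, 0, 0]]]}}

```text
time_s: 17.15
eef_pos: [0.4906, -0.0969, 0.0778]
eef_rot: [-0.063, 0.998, -0.0, 0.0]
ft_force: [1.4, 1.1, -1.7]
opening: 0.0182
gripper_force: 59.8
```

Run:
```python
from h import *
s=arm.get_state();print(s['eef_pos'],s['ft_force'],s['torque'])
```

```text
[ 0.49059352 -0.09694915  0.07783426] [ 1.44291773  1.06787088 -1.67623509] [ 0.1958575  -0.13616508  0.00603323]
```

Slight side contact, moving freely. I'll seat the last 3 mm, then release.

Emit:
{"api": "apply_moves", "payload": {"series": [[[0.2, 0.3, -1, 0, 0, 0], [0.3, 0.5, -2, 0, 0, 0], [0.3, 0.5, -2.8, 0, 0, 0], [0.3, 0.5, -2.8, 0, 0, 0], [0.3, 0.5, -2.8, 0, 0, 0]]]}}

```text
time_s: 17.65
eef_pos: [0.4908, -0.0965, 0.0751]
eef_rot: [-0.063, 0.998, -0.0, -0.0]
ft_force: [-0.6, -0.0, -3.3]
opening: 0.0183
gripper_force: 59.9
```

Emit:
{"api": "apply_moves", "payload": {"series": [[[0, 0, 0, 0, 0, 0], [0, 0, 0, 0, 0, 0], [0, 0, 0, 0, 0, 0], [0, 0, 0, 0, 0, 0], [0, 0, 0, 0, 0, 0]]], "jaw": -1}}

```text
time_s: 18.15
eef_pos: [0.4908, -0.0965, 0.0751]
eef_rot: [-0.063, 0.998, -0.0, 0.0]
ft_force: [0.7, -0.2, 0.3]
opening: 0.0853
gripper_force: 0.0
```

Emit:
{"api": "apply_moves", "payload": {"series": [[[0, 0, 10, 0, 0, 0], [0, 0, 40, 0, 0, 0], [0, 0, 75, 0, 0, 0], [0, 0, 95, 0, 0, 0], [0, 0, 95, 0, 0, 0]]]}}

```text
time_s: 18.65
eef_pos: [0.492, -0.0969, 0.1737]
eef_rot: [-0.063, 0.998, -0.001, 0.002]
ft_force: [0.2, 0.2, -1.1]
opening: 0.0854
gripper_force: 0.0
```

Emit:
{"api": "apply_moves", "payload": {"series": [[[-1, -40, 0, 0, 0, 0], [-2, -80, 0, 0, 0, 0], [-2, -95, -5, 0, 0, 0], [-2, -95, -10, 0, 0, 0], [-2, -95, -10, 0, 0, 0]]]}}

```text
time_s: 19.15
eef_pos: [0.4883, -0.1908, 0.1589]
eef_rot: [-0.063, 0.998, 0.001, -0.001]
ft_force: [0.7, 0.3, -0.9]
opening: 0.0849
gripper_force: 0.0
```

Run:
```python
from h import *
import pickle
s=arm.get_state();c=imaging.get_calibration('wrist')
im=np.mean([imaging.camera('wrist') for _ in range(3)],0).astype(np.uint8)[:,:,::-1]
cv2.imwrite('pics/w6.png',im);pickle.dump(c,open('w6.pkl','wb'))
print(s['time_s'],s['eef_pos'],s['ft_force'],[proj('wrist',p,c).round(1) for p in([.4939,-.095,.13],[.488,-.1916,.105],[.488,-.1916,.065])])
cv2.imwrite('pics/w6c.png',cv2.resize(im[130:290,200:420],None,fx=3,fy=3,interpolation=2))
```

```text
19.15 [ 0.48828259 -0.19076246  0.1588938 ] [ 0.65769208  0.25004518 -0.87715898] [array([414.6, 253.3]), array([279.9, 219.4]), array([279.9, 205.5])]
```

View pics/w6c.png

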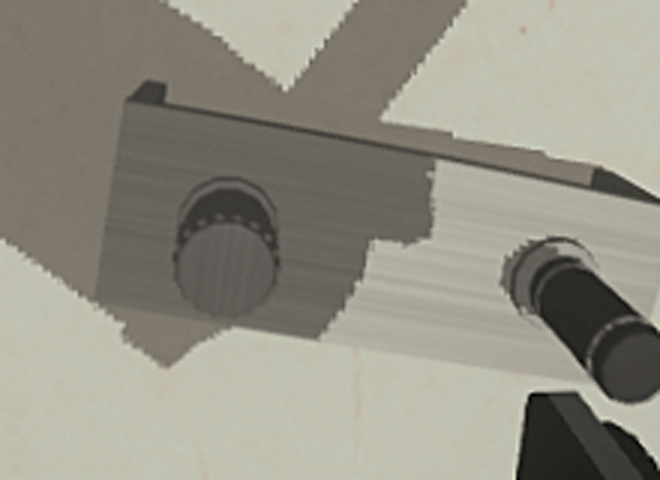

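Drift stands upright in its hole. Bolt head centre at crop (226,269), i.e. (275.2,219.5).

Run:
```python
from h import *
import pickle
c=pickle.load(open('w6.pkl','rb'))
f=lambda p,z:at('wrist',(200+(p[0]+.5)/3-.5,130+(p[1]+.5)/3-.5),z,c)
print(f((226,269),.105),f((228,228),.065),f((630,360),.13))
```

```text
[ 0.48841639 -0.1951247   0.105     ] [ 0.48858849 -0.19510561  0.065     ] [ 0.49153827 -0.09968532  0.13      ]
```

Emit:
{"api": "apply_moves", "payload": {"series": [[[0, -1.5, -20, 0, 0, 0], [0, -1.5, -45, 0, 0, 0], [0, -1.5, -70, 0, 0, 0], [0, -1.5, -85, 0, 0, 0], [0, -1.5, -86, 0, 0, 0]]]}}

```text
time_s: 19.8
eef_pos: [0.4881, -0.1917, 0.0725]
eef_rot: [-0.063, 0.998, 0.001, -0.001]
ft_force: [-0.6, 0.1, 0.4]
opening: 0.0856
gripper_force: 0.0
```

Emit:
{"api": "apply_moves", "payload": {"series": [[[0, 0, 0, 0, 0, 0], [0, 0, 0, 0, 0, 0], [0, 0, 0, 0, 0, 0], [0, 0, 0, 0, 0, 0], [0, 0, 0, 0, 0, 0]]], "jaw": 1, "grip_force": 60}}

```text
time_s: 20.3
eef_pos: [0.4892, -0.1932, 0.0748]
eef_rot: [-0.063, 0.998, -0.0, 0.001]
ft_force: [0.5, -0.7, 6.5]
opening: 0.02
gripper_force: 58.5
```

Emit:
{"api": "apply_moves", "payload": {"series": [[[0, 0, 0, 0, 0, 0], [0, 0, 0, 0, 0, 0], [0, 0, 0, 0, 0, 0], [0, 0, 0, 0, 0, 0], [0, 0, 0, 0, 0, 0]]]}}

```text
time_s: 20.8
eef_pos: [0.4892, -0.1933, 0.0749]
eef_rot: [-0.063, 0.998, -0.0, 0.001]
ft_force: [-0.1, -0.4, 7.0]
opening: 0.02
gripper_force: 58.5
```

Emit:
{"api": "apply_moves", "payload": {"series": [[[0, 0, 5, 0, 0, 0], [0, 0, 20, 0, 0, 0], [0, 0, 50, 0, 0, 0], [0, 0, 80, 0, 0, 0], [0, 0, 100, 0, 0, 0]]]}}

```text
time_s: 21.3
eef_pos: [0.489, -0.1931, 0.1763]
eef_rot: [-0.063, 0.998, -0.0, 0.001]
ft_force: [0.2, 0.1, -2.8]
opening: 0.0198
gripper_force: 58.9
```

Emit:
{"api": "apply_moves", "payload": {"series": [[[5, 40, 0, 0, 0, 0], [11, 85, 0, 0, 0, 0], [16, 130, 0, 0, 0, 0], [22, 175, 0, 0, 0, 0], [27, 220, 0, 0, 0, 0]]]}}

```text
time_s: 21.8
eef_pos: [0.5156, 0.0288, 0.1743]
eef_rot: [-0.063, 0.998, -0.0, 0.0]
ft_force: [1.0, 0.8, -1.9]
opening: 0.0197
gripper_force: 59.0
```

Emit:
{"api": "apply_moves", "payload": {"series": [[[6, 45, 0, 0, 0, 0], [11, 85, 0, 0, 0, 0], [14, 109, -10, 0, 0, 0], [14, 109, -25, 0, 0, 0], [14, 109, -25, 0, 0, 0]]]}}

```text
time_s: 22.3
eef_pos: [0.5287, 0.1362, 0.1471]
eef_rot: [-0.063, 0.998, -0.0, -0.002]
ft_force: [-0.8, -0.7, -1.9]
opening: 0.0196
gripper_force: 59.2
```

Emit:
{"api": "apply_moves", "payload": {"series": [[[0, 0, 0, 0, 0, 0], [0, 0, 0, 0, 0, 0], [0, 0, 0, 0, 0, 0], [0, 0, 0, 0, 0, 0], [0, 0, 0, 0, 0, 0]]]}}

```text
time_s: 22.8
eef_pos: [0.5299, 0.1358, 0.1493]
eef_rot: [-0.063, 0.998, -0.0, 0.0]
ft_force: [-0.3, 0.4, -3.0]
opening: 0.0201
gripper_force: 59.2
```

Run:
```python
from h import *
import pickle
s=arm.get_state();c=imaging.get_calibration('wrist')
im=np.mean([imaging.camera('wrist') for _ in range(4)],0).astype(np.uint8)[:,:,::-1]
cv2.imwrite('pics/w7.png',im);pickle.dump(c,open('w7.pkl','wb'))
p=np.array(s['eef_pos']);print(s['time_s'],p,s['ft_force'])
print(proj('wrist',p+[.0015,0,-.049],c),proj('wrist',[.5318,.1365,.056],c))
cv2.imwrite('pics/w7c.png',cv2.resize(im[165:265,221:341],None,fx=6,fy=6,interpolation=2))
```

```text
22.8 [0.52987024 0.13575303 0.14927161] [-0.25246296  0.38524864 -3.04457278]
[280.85012025 223.78125115] [281.57388681 208.2428856 ]
```

View pics/w7c.png

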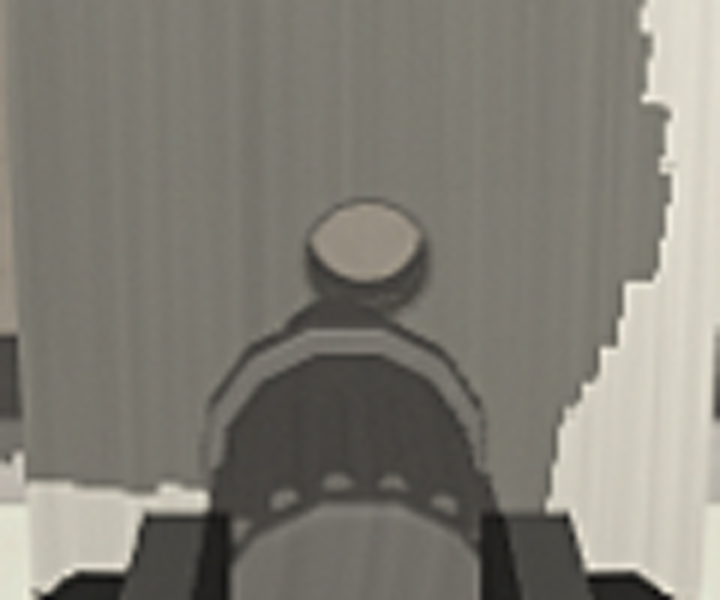

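Hole centre at crop (367,258). Bolt end centre at about crop (347,358), from its apex at y=302.

Run:
```python
from h import *
import pickle
from scipy.optimize import minimize
c=pickle.load(open('w7.pkl','rb'));z=.1002
f=lambda p,z:at('wrist',(221+(p[0]+.5)/6-.5,165+(p[1]+.5)/6-.5),z,c)[:2]
g=lambda P:(proj('wrist',P,c)-[221,165]+.5)*6-.5
h=f((367,258),.056)
e=f((347.5,302),z);print('hole',h,'apex',e,'bolt end centre',e+[.007,0])
for cen in(e+[.007,0],):
    C=np.array([g([cen[0]+.007*np.cos(a),cen[1]+.007*np.sin(a),z]) for a in np.linspace(0,6.28,60)]);print(C.min(0),C.max(0))
F=np.array([g([h[0]+.0085*np.cos(a),h[1]+.0085*np.sin(a),.056]) for a in np.linspace(0,6.28,60)]);print(F.min(0),F.max(0))
```

```text
hole [0.53121332 0.1365747 ] apex [0.52511091 0.13330121] bolt end centre [0.53211091 0.13330121]
[281.00892896 301.58558443] [399.49007725 414.31697975]
[306.24982802 198.82202804] [427.7830778 316.2581167]
```

Run:
```python
from h import *
im=cv2.imread('pics/w7.png',0)
print('    ',list(range(262,300)))
for r in range(212,226):print(r,im[r,262:300].tolist())
```

```text
[262, 263, 264, 265, 266, 267, 268, 269, 270, 271, 272, 273, 274, 275, 276, 277, 278, 279, 280, 281, 282, 283, 284, 285, 286, 287, 288, 289, 290, 291, 292, 293, 294, 295, 296, 297, 298, 299]
212 [113, 111, 113, 118, 119, 117, 117, 117, 119, 115, 99, 75, 70, 74, 71, 67, 65, 62, 61, 62, 63, 64, 64, 66, 67, 67, 75, 73, 68, 87, 104, 118, 121, 120, 121, 121, 121, 123]
213 [113, 113, 114, 118, 120, 117, 117, 116, 119, 119, 112, 87, 71, 73, 77, 73, 71, 69, 68, 68, 66, 67, 69, 67, 69, 70, 71, 70, 74, 97, 115, 119, 120, 118, 121, 121, 120, 124]
214 [113, 113, 115, 118, 121, 118, 117, 117, 118, 123, 115, 101, 79, 70, 73, 71, 69, 69, 71, 73, 72, 71, 83, 80, 86, 79, 70, 71, 96, 109, 119, 122, 120, 120, 121, 122, 121, 124]
215 [114, 113, 114, 118, 120, 118, 117, 118, 121, 123, 102, 79, 69, 67, 68, 68, 69, 67, 71, 77, 82, 85, 79, 75, 72, 71, 72, 91, 107, 120, 121, 119, 119, 119, 122, 120, 121, 123]
216 [114, 113, 114, 117, 119, 118, 119, 119, 120, 92, 66, 64, 68, 68, 69, 68, 68, 69, 66, 65, 64, 71, 73, 74, 73, 87, 106, 108, 114, 121, 121, 120, 120, 121, 121, 120, 121, 122]
217 [113, 113, 113, 118,
[... 900 characters left out ...]
, 98, 122, 126, 116, 116, 115, 115, 114, 116, 114, 116, 114, 116, 117, 118, 117, 118, 117, 117, 116, 119, 118, 103, 82, 68, 62, 77, 108, 121, 121, 120, 120, 121]
223 [70, 67, 77, 97, 120, 125, 118, 116, 115, 116, 113, 113, 114, 114, 115, 115, 116, 116, 117, 116, 117, 117, 116, 116, 116, 116, 117, 120, 119, 103, 82, 69, 69, 107, 123, 121, 120, 123]
224 [71, 95, 117, 122, 118, 116, 116, 116, 114, 114, 98, 71, 63, 63, 62, 63, 63, 63, 62, 61, 60, 61, 70, 92, 110, 117, 120, 118, 117, 117, 113, 98, 76, 79, 110, 122, 121, 123]
225 [101, 117, 118, 116, 115, 116, 114, 114, 97, 68, 64, 67, 68, 69, 69, 69, 69, 68, 68, 67, 67, 67, 66, 65, 71, 94, 111, 116, 114, 114, 114, 117, 109, 79, 78, 112, 121, 123]
```

Emit:
{"api": "apply_moves", "payload": {"series": [[[-0.8, 3, -5, 0, 0, 0], [-0.8, 3, -15, 0, 0, 0], [-0.8, 3, -25, 0, 0, 0], [-0.8, 3, -34, 0, 0, 0], [-0.8, 3, -38, 0, 0, 0]]]}}

```text
time_s: 23.5
eef_pos: [0.5284, 0.139, 0.1095]
eef_rot: [-0.063, 0.998, -0.0, -0.001]
ft_force: [-0.2, -0.1, -2.3]
opening: 0.0198
gripper_force: 59.2
```

Emit:
{"api": "apply_moves", "payload": {"series": [[[0, 0, 0, 0, 0, 0], [0, 0, 0, 0, 0, 0], [0, 0, 0, 0, 0, 0], [0, 0, 0, 0, 0, 0], [0, 0, 0, 0, 0, 0]]]}}

```text
time_s: 24.0
eef_pos: [0.5291, 0.1391, 0.1112]
eef_rot: [-0.063, 0.998, -0.0, 0.0]
ft_force: [-0.0, 0.5, -2.2]
opening: 0.0195
gripper_force: 59.2
```

Run:
```python
from h import *
import pickle
s=arm.get_state();c=imaging.get_calibration('wrist')
im=np.mean([imaging.camera('wrist') for _ in range(4)],0).astype(np.uint8)[:,:,::-1]
cv2.imwrite('pics/w8.png',im);pickle.dump(c,open('w8.pkl','wb'))
p=np.array(s['eef_pos']);print(s['time_s'],p,s['ft_force'])
h=[.5312,.1366];C=np.array([proj('wrist',[h[0]+.0085*np.cos(a),h[1]+.0085*np.sin(a),.056],c) for a in np.linspace(0,6.28,60)]);print(C.min(0),C.max(0))
g=cv2.cvtColor(im,6);print('    ',list(range(264,300)))
for r in range(204,224):print(r,g[r,264:300].tolist())
```

```text
24.0 [0.52905108 0.13905362 0.11124325] [-0.04012817  0.49111786 -2.2303526 ]
[265.72869325 210.30514808] [289.10974122 232.61370648]
     [264, 265, 266, 267, 268, 269, 270, 271, 272, 273, 274, 275, 276, 277, 278, 279, 280, 281, 282, 283, 284, 285, 286, 287, 288, 289, 290, 291, 292, 293, 294, 295, 296, 297, 298, 299]
204 [120, 122, 121, 120, 123, 121, 121, 119, 118, 123, 123, 121, 118, 119, 119, 119, 120, 120, 121, 122, 122, 122, 120, 121, 120, 120, 120, 120, 120, 123, 123, 123, 123, 122, 124, 125]
205 [119, 122, 120, 121, 122, 120, 121, 120, 118, 122, 123, 120, 119, 120, 122, 119, 121, 121, 120, 122, 123, 121, 121, 121, 121, 120, 121, 119, 119, 123, 123, 122, 122, 121, 124, 124]
206 [119, 123, 121, 121, 123, 120, 120, 118, 119, 123, 123, 119, 118, 120, 121, 120, 121, 121, 122, 122, 123, 121, 120, 120, 121, 120, 121, 119, 121, 123, 123, 123, 122, 121, 124, 125]
207 [119, 121, 122, 121, 122, 121, 119, 118, 118, 123, 123, 120, 117, 120, 120, 119, 120, 120, 121, 121, 122, 122, 119, 121, 120, 121, 121, 119, 120, 123, 122, 123, 122, 120, 125, 125]
208 [120, 122, 119, 121, 122, 120, 120, 
[... 2098 characters left out ...]
 108, 80, 64, 67, 72, 78, 101, 128, 133, 131, 133, 133, 132, 131, 130, 130, 131, 130, 131, 126, 108, 85, 72, 67, 74, 101, 119, 122, 124, 123, 121, 122, 121, 125, 125]
221 [99, 70, 63, 70, 80, 101, 126, 127, 119, 117, 115, 115, 114, 114, 114, 115, 116, 114, 116, 117, 120, 122, 123, 106, 85, 70, 62, 80, 111, 123, 125, 123, 122, 121, 124, 125]
222 [63, 68, 77, 100, 124, 126, 120, 117, 116, 115, 115, 117, 116, 116, 116, 117, 118, 119, 119, 118, 120, 117, 118, 120, 119, 103, 81, 68, 61, 77, 113, 124, 122, 121, 125, 124]
223 [78, 96, 120, 126, 120, 118, 115, 116, 116, 114, 113, 115, 115, 117, 119, 119, 118, 118, 118, 118, 117, 117, 117, 117, 117, 121, 120, 105, 81, 67, 70, 109, 125, 122, 124, 124]
```

Run:
```python
from h import *
import pickle
c=pickle.load(open('w8.pkl','rb'))
print('shank near edge',at('wrist',(277.1,214),.0622,c),'hole near edge',at('wrist',(277.5,210.9),.056,c),at('wrist',(277.6,216),.056,c)[1]-at('wrist',(277.1,216),.0622,c)[1])
```

```text
shank near edge [0.52376161 0.13551385 0.0622    ] hole near edge [0.52320135 0.13567693 0.056     ] 0.0005248873028009804
```

Emit:
{"api": "apply_moves", "payload": {"series": [[[0.8, 0.3, -1, 0, 0, 0], [0.8, 0.3, -3, 0, 0, 0], [0.8, 0.3, -5, 0, 0, 0], [0.8, 0.3, -7, 0, 0, 0], [0.8, 0.3, -9, 0, 0, 0]]]}}

```text
time_s: 24.7
eef_pos: [0.5297, 0.1393, 0.1018]
eef_rot: [-0.063, 0.998, -0.0, -0.0]
ft_force: [0.8, -0.2, -2.7]
opening: 0.0194
gripper_force: 59.3
```

Emit:
{"api": "apply_moves", "payload": {"series": [[[0, 0, -1, 0, 0, 0], [0, 0, -2, 0, 0, 0], [0, 0, -3, 0, 0, 0], [0, 0, -4, 0, 0, 0], [0, 0, -5, 0, 0, 0]]]}}

```text
time_s: 25.2
eef_pos: [0.5298, 0.1393, 0.097]
eef_rot: [-0.063, 0.998, -0.0, 0.0]
ft_force: [0.1, 0.2, -2.4]
opening: 0.0198
gripper_force: 59.3
```

Run:
```python
from h import *
s=arm.get_state();print(s['eef_pos'],s['ft_force'],s['torque'],s['opening'])
```

```text
[0.52978819 0.13933485 0.09695808] [ 0.0657087   0.21715956 -2.43617782] [-0.03616751  0.02872335  0.03977917] 0.019820620288182832
```

Emit:
{"api": "apply_moves", "payload": {"series": [[[0, 0, -1, 0, 0, 0], [0, 0, -2, 0, 0, 0], [0, 0, -3, 0, 0, 0], [0, 0, -4, 0, 0, 0], [0, 0, -4, 0, 0, 0]]]}}

```text
time_s: 25.7
eef_pos: [0.5297, 0.1393, 0.0928]
eef_rot: [-0.063, 0.998, -0.0, -0.0]
ft_force: [-0.3, 0.2, -1.8]
opening: 0.0197
gripper_force: 59.2
```

Emit:
{"api": "apply_moves", "payload": {"series": [[[0, 0, -1, 0, 0, 0], [0, 0, -2, 0, 0, 0], [0, 0, -3, 0, 0, 0], [0, 0, -4, 0, 0, 0], [0, 0, -5, 0, 0, 0]]]}}

```text
time_s: 26.2
eef_pos: [0.5298, 0.1393, 0.0879]
eef_rot: [-0.063, 0.998, -0.0, -0.0]
ft_force: [-0.2, -0.0, -2.2]
opening: 0.0194
gripper_force: 59.3
```

Run:
```python
from h import *
s=arm.get_state();print(s['eef_pos'],s['ft_force'],s['torque'],s['opening'])
```

```text
[0.5297584  0.13934256 0.08792287] [-0.1774247  -0.00752118 -2.19357104] [ 0.00145426 -0.028616   -0.00503954] 0.019442147307053733
```

The bolt is in the strap with no contact. 17 mm to go.

Emit:
{"api": "apply_moves", "payload": {"series": [[[0, 0, -2, 0, 0, 0], [0, 0, -4, 0, 0, 0], [0, 0, -6, 0, 0, 0], [0, 0, -8, 0, 0, 0], [0, 0, -10, 0, 0, 0]]]}}

```text
time_s: 26.7
eef_pos: [0.5298, 0.1393, 0.0778]
eef_rot: [-0.063, 0.998, -0.0, -0.0]
ft_force: [-0.2, -0.5, -1.4]
opening: 0.0196
gripper_force: 59.3
```

Emit:
{"api": "apply_moves", "payload": {"series": [[[0, 0, -1, 0, 0, 0], [0, 0, -2, 0, 0, 0], [0, 0, -3, 0, 0, 0], [0, 0, -4, 0, 0, 0], [0, 0, -5, 0, 0, 0]]]}}

```text
time_s: 27.2
eef_pos: [0.5298, 0.1393, 0.073]
eef_rot: [-0.063, 0.998, -0.0, 0.0]
ft_force: [0.9, 0.3, -1.9]
opening: 0.02
gripper_force: 59.3
```

Run:
```python
from h import *
s=arm.get_state();print(s['eef_pos'],s['ft_force'],s['torque'],s['opening'])
```

```text
[0.52979538 0.13933003 0.07299029] [ 0.87369015  0.27718171 -1.94996618] [-0.02715759 -0.04745997  0.00063803] 0.02001958194048709
```

Emit:
{"api": "apply_moves", "payload": {"series": [[[0, 0, -0.6, 0, 0, 0], [0, 0, -1.2, 0, 0, 0], [0, 0, -1.8, 0, 0, 0], [0, 0, -2.3, 0, 0, 0], [0, 0, -2.3, 0, 0, 0]]]}}

```text
time_s: 27.7
eef_pos: [0.53, 0.1393, 0.071]
eef_rot: [-0.063, 0.998, -0.0, 0.0]
ft_force: [-0.1, -0.4, 2.2]
opening: 0.0197
gripper_force: 60.1
```

Run:
```python
from h import *
s=arm.get_state();print(s['eef_pos'],s['ft_force'],s['torque'],s['opening'])
```

```text
[0.52998146 0.13933839 0.07099254] [-0.12893029 -0.36345378  2.22309669] [-0.04537069 -0.03610837  0.02330953] 0.019726590622096578
```

Flange touching. A small extra press to seat it, then release and retreat.

Emit:
{"api": "apply_moves", "payload": {"series": [[[0, 0, -0.4, 0, 0, 0], [0, 0, -0.8, 0, 0, 0], [0, 0, -0.8, 0, 0, 0], [0, 0, -0.8, 0, 0, 0], [0, 0, -0.8, 0, 0, 0]]]}}

```text
time_s: 28.2
eef_pos: [0.5303, 0.1393, 0.0707]
eef_rot: [-0.063, 0.998, -0.0, 0.001]
ft_force: [-1.2, -1.5, 9.1]
opening: 0.0197
gripper_force: 61.6
```

Emit:
{"api": "apply_moves", "payload": {"series": [[[0, 0, 0.6, 0, 0, 0], [0, 0, 0.6, 0, 0, 0], [0, 0, 0.6, 0, 0, 0], [0, 0, 0.6, 0, 0, 0], [0, 0, 0.6, 0, 0, 0]]], "jaw": -1}}

```text
time_s: 28.7
eef_pos: [0.5297, 0.1393, 0.0704]
eef_rot: [-0.063, 0.998, -0.0, -0.0]
ft_force: [-0.6, 0.5, -0.6]
opening: 0.0853
gripper_force: 0.0
```

Emit:
{"api": "apply_moves", "payload": {"series": [[[0, 0, 10, 0, 0, 0], [0, 0, 40, 0, 0, 0], [0, 0, 70, 0, 0, 0], [0, 0, 100, 0, 0, 0], [0, 0, 110, 0, 0, 0]]]}}

```text
time_s: 29.2
eef_pos: [0.5307, 0.1395, 0.1844]
eef_rot: [-0.063, 0.998, 0.0, 0.002]
ft_force: [0.8, 1.1, 0.1]
opening: 0.0855
gripper_force: 0.0
```

Emit:
{"api": "apply_moves", "payload": {"series": [[[0, 0, 0, 0, 0, 0], [0, 0, 0, 0, 0, 0], [0, 0, 0, 0, 0, 0], [0, 0, 0, 0, 0, 0], [0, 0, 0, 0, 0, 0]]]}}

```text
time_s: 29.7
eef_pos: [0.5296, 0.1393, 0.1799]
eef_rot: [-0.063, 0.998, -0.0, -0.001]
ft_force: [0.4, 0.0, -0.3]
opening: 0.0852
gripper_force: 0.0
```

Run:
```python
from h import *
import pickle
s=arm.get_state();c=imaging.get_calibration('wrist')
im=np.mean([imaging.camera('wrist') for _ in range(4)],0).astype(np.uint8)[:,:,::-1]
cv2.imwrite('pics/w9.png',im);g=cv2.cvtColor(im,6)
print(s['time_s'],s['eef_pos'],s['ft_force'])
q=[.5315,.1365]
for n,z,r in(('head top',.101,.0125),('flange',.061,.0145),('flange if 10mm high',.071,.0145)):
    C=np.array([proj('wrist',[q[0]+r*np.cos(a),q[1]+r*np.sin(a),z],c) for a in np.linspace(0,6.28,60)]);print(n,C.min(0).round(1),C.max(0).round(1))
x0=int(proj('wrist',[*q,.061],c)[0])
print('rows at col',x0,[(r,int(g[r,x0-1:x0+2].mean())) for r in range(170,250,1)])
```

```text
29.7 [0.52955411 0.13929554 0.17985313] [ 0.42459042  0.01030052 -0.31773795]
head top [261.6 197.3] [292.9 227.5]
flange [261.8 185.2] [293.5 215.9]
flange if 10mm high [261.2 187.3] [293.9 219.1]
rows at col 277 [(170, 110), (171, 110), (172, 110), (173, 109), (174, 110), (175, 109), (176, 110), (177, 110), (178, 111), (179, 109), (180, 109), (181, 110), (182, 111), (183, 112), (184, 64), (185, 108), (186, 111), (187, 90), (188, 59), (189, 62), (190, 62), (191, 63), (192, 63), (193, 62), (194, 68), (195, 92), (196, 69), (197, 95), (198, 111), (199, 107), (200, 106), (201, 106), (202, 105), (203, 105), (204, 105), (205, 105), (206, 104), (207, 104), (208, 104), (209, 103), (210, 102), (211, 103), (212, 101), (213, 101), (214, 101), (215, 101), (216, 101), (217, 101), (218, 100), (219, 100), (220, 100), (221, 100), (222, 99), (223, 99), (224, 98), (225, 96), (226, 108), (227, 109), (228, 109), (229, 108), (230, 109), (231, 108), (232, 104), (233, 118), (234, 193), (235, 185), (236, 182), (237, 182), (238, 183), (239, 182), (240, 182), (241, 182), (242, 181), (243, 181), (244, 182), (245, 181), (246, 181), (247, 181), (248, 181), (249, 186)]
```

The flange edge (row 184.5) and head top (rows 197–225) match the fully seated prediction, so I'm handing in.

```bash
python3 -c "
from cell import job
print(job.sign_off())"
```

```text
the job is handed in; nothing more can be done
None
```

The job is handed in at about 30 s of the 72 s allowed: the drift was worked down until its collar sat on the foot, lining up the holes, then put back upright in the rack, and the bolt pushed fully home and released. Wrist forces at the end of each move stayed under about 13 N.

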